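# Set the reach gauge over a salvaged marker lamp and hold it

### The arm

A 7-joint arm with a two-finger parallel gripper is mounted at the origin on the work surface. World frame = base frame: x ahead of the robot, y to its left, z up, the work surface at z = 0. Lengths are in mm, angles in rad, forces in N, time in s.
With the tool pointing down it reaches from about 425 to 875 mm from the base axis. Payload 9.9 kg.
Tool frame: the origin (TCP) lies at the very end of the fingers, on their centre line; the grasp point (between the pads) lies 19 mm behind it; y points along the fingers, z is the direction in which the jaws open and shut, and the axes are right-handed (so a half turn about y gives the same grasp; the last joint's range is limited). The gripper opens to 85 mm and grips with 20 to 120 N. Pads are 22 mm wide; open, the fingers measure 114 mm over their backs; the gripper's body (76 mm by 85 mm) begins 54 mm behind the grasp point. The pads swing forward as they close: fully open they stand 13 mm farther back than shut.
Start: joints at [-1.41, 0.576, 0.025, 1.437, -0.015, 1.129, -0.057], TCP at [163.587, 654.88, 231.289] pointing down, gripper open.
Joint ranges: [-2.76, 2.76], [-0.34, 2.15], [-1.52, 1.57], [0.19, 2.46], [-1.09, 4.23], [0.17, 1.99], [-2.82, 2.82]. Speed limits (rad/s): [2.22, 2.22, 3.01, 3.01, 3.14, 3.14, 3.14].

### API

Orientations are given as a unit quaternion [x, y, z, w].
In Python, from station import readout, camera, calibration, workorder gives the robot as it stands.
- The arm moves only by the tool carry_out, never from a script. Its argument "motion" is a list of rows, each a list of 2 entries, a list of its own where there are three numbers: the shift along the tool's x, y, z in cm, then the turn, a rotation vector about the tool's x, y, z in degrees. A call has 1 to 5 rows; each row is the pose to reach, as a shift and turn from the pose commanded when the call began, along the tool's axes at that moment; what a row does not reach only later rows make up. A row lasts 1/12 s, in which the tool goes at most 41.7 mm and 7.16 degrees, less where a joint would pass 70% of its speed; a pose out of reach is approached as far as the arm can. A call with a gripper value outside its range is refused whole. "jaw" is the opening, from 0 (shut) to 1 (fully open), set as the call begins (left out, the last holds). The fingers move at their own pace and stop on an object; "newtons" is the grip in N (left out, the last holds). Time passes only in rows, so rows that repeat a pose let the fingers close. It gives the time, the measured TCP pose, the force and the opening at its end, in the units of the state.
- readout.state(): the state, without advancing time (a new reading comes with each control period).
- camera(name): name is "scene" or "top" or "wrist"; returns the picture (420x560x3 uint8, red, green, blue); there is no depth.
- calibration(name): a dict with "K" (3x3 intrinsics, pixels), "camera_from_world" (4x4, takes a point from world to camera coordinates); the wrist camera has in their place "T_tool_cam" (4x4, takes a point from camera to tool coordinates, whose origin is the TCP and whose axes are the tool frame's). Camera axes: x right, y down, z forward; pixel columns grow to the right and rows downward; lengths in mm; the calibration is good to about 2 mm. A picture is of the moment at which its call begins: read the wrist's pose just before it. calibration takes no time and is no camera call.
- workorder.job_done(): hands the job in, once; it reports no verdict.
The state is a dict: "clock": time; "joints": joint angles; "dq": joint speeds; "tau": joint torques, N m; "ee_pos": TCP position; "ee_rot": TCP orientation; "wrist_force": force on the tool from outside, world axes, zero at the start; "moment": the same for the moment, N m; "width": finger opening in mm.
Only numpy, scipy, OpenCV 4.12 (cv2) and the standard library are available. Lean on these libraries where they do the work, as an engineer would, in place of code of your own. Each camera call takes 0.05 s, during which the arm holds its last target.

### The job

Lay the red marker lamp lens-up in the gauge's tray, lengthwise and about central, and let go of it. Then pinch the head of the telescoping gauge arm so that its blue lock button is squeezed in, draw the arm out until the yellow pointer's centre line stands over the red tab on the scale, and finish while still holding it pinched and still at that mark, because the arm springs back if let go. Leave the amber lamp and the other parts on the bench where they are.

Things in the scene. Friction and masses are not known exactly. Their poses are not given: they have to be found in the camera images.
- gauge: fixed reach gauge, olive-green metal; origin on the bench surface; y axis = the way its telescoping arm extends, z up. Housing tube 44 mm wide, y = -185 to -10 mm, top at z = 110 mm. White scale bar with black ticks every 10 mm along y, x = 82 to 112, y = 20 to 220, top z = 55 mm. Arm and head pass over the tray, no lower than z = 68 mm
- tray (a point): centre of the floor of the gauge's shallow aluminium tray (black mat), 4 mm above the bench, at gauge x = 0, y = 150 mm; axes those of the gauge. Inside 66 mm (x) by 116 mm (y); its rim stands only 5 mm above the floor
- head: the telescoping arm: steel bar with a dark grey head on its end (origin and axes as the gauge's, shifted along y by the extension). Head block 30 mm wide (x), 50 mm long (y), z = 72 to 108 mm, to be pinched across its width from above; an 8 mm nose plate, 38 mm wide, z = 68 to 108 mm, closes its +y end. The blue lock button sticks out 5 mm from its +x side. Carries the yellow pointer
- head_mid (a point): centre of the head's block, 90 mm above the bench: the place to pinch it, level with the button's centre
- pointer (a point): tip of the yellow pointer on its centre line, at its underside, 68 mm above the bench. The pointer (8 mm wide, black centre line on top) runs from the head's nose 97 mm in gauge +x over the scale bar, 29 mm farther along gauge y than head_mid
- gauge_arm (a joint): extension of the telescoping arm along gauge y, m: 0 = home (fully in), 0.14 = fully out. A spring pulls it home with about 1.5 N at home, 3 N fully out. At home it is locked (about 0.5 mm of play) unless the lock button is in; beyond some 15 mm nothing locks it at a mark
- lock_button (a joint): blue lock button on the head's +x side (18 mm along y, 20 mm tall), m: 0 = out (locked), 0.005 = flush; 3.6 N when flush; it frees the arm from about 0.0035 on. A pinch across the head at head_mid pushes it in; the head then measures 30 mm between the fingers
- tab: red tab, 8 mm wide (along gauge y), clipped on the white scale bar at the wanted mark, fixed; origin at the centre of its underside on the scale bar (55 mm above the bench), axes parallel to the gauge's. Its top is 3 mm above the bar, under the pointer's height
- red_lamp: loose red marker lamp, 42 mm (its x) by 92 mm (its y, the long way) by 30 mm tall, 80 to 170 g: black base 9 mm thick, on it a red lens 36 x 80 mm and 21 mm tall. Origin at its centre, 15 mm above its underside; z up through the lens
- amber_lamp: loose, leave alone: lamp of the same shape as the red one but amber; not wanted. Origin at its centre, 15 mm above its underside
- fuel_cap: loose, leave alone: steel fuel filler cap, 60 mm across, 30 mm tall; origin at its underside
There are look-alikes about, which are no part of the job. Of the things that look like the red_lamp, take the one that is farthest to the robot's right at the start.

How it is judged (in metres and radians):
On the way, in this order (a step that is already met when the one before it is completed fails the run):
1. the red lamp lies in the tray, let go, with the gauge arm still home (x of red_lamp in the frame of tray between -0.014 and 0.014 m and y of red_lamp in the frame of tray between -0.014 and 0.014 m and height (world z) of red_lamp below 0.024 m and angle between red_lamp's own z axis and vertical below 0.12 rad and angle between the y axis of red_lamp and the y axis of gauge, either way round below 0.25 rad and linear speed of red_lamp below 0.02 m/s and contact force between each of the arm, the fingers and red_lamp below 0.05 N and value of joint gauge_arm below 0.004 m), for 0.2 s.
2. the lock button is squeezed in (value of joint lock_button above 0.003 m and contact force between the fingers and head above 3 N), for 0.1 s.
3. the arm is drawn out to the red tab and held (all of step 2 and y of pointer in the frame of tab between -0.004 and 0.004 m and velocity of joint gauge_arm between -0.01 and 0.01 m/s), for 0.2 s.
At the end, for the whole second after the job is handed in: Pointer centre line within 4 mm of the red tab's centre and still, fingers pressing the head over 3 N, button in over 3 mm; red lamp at rest in the tray within 14 mm of its centre each way, flat within 0.12 rad, lengthwise within 0.25 rad, not touched by the robot (all of step 3 and x of red_lamp in the frame of tray between -0.014 and 0.014 m and y of red_lamp in the frame of tray between -0.014 and 0.014 m and height (world z) of red_lamp below 0.024 m and angle between red_lamp's own z axis and vertical below 0.12 rad and angle between the y axis of red_lamp and the y axis of gauge, either way round below 0.25 rad and linear speed of red_lamp below 0.02 m/s and contact force between each of the arm, the fingers and red_lamp below 0.05 N); the arm keeps its last pose, push and grip.
It fails at once if another loose part on the bench is disturbed (moved over 20 mm) (distance of any of amber_lamp, grab_handle, dash_clock, reservoir, screw_jar, fuel_cap from where it was at the start of the episode above 0.02 m).
It also fails if it takes over 58 s, if anything falls off the work surface, if the arm or the gripper's body presses on something with over 40 N, if the wrist force passes 120 N, or if a joint passes its speed limit or range.

## Working session

There is one attempt and no reset: what is moved stays moved. The work goes in short steps, Python scripts to look and compute and a tool call to move; the robot and the scene stay as the last step left them, time stands still between calls to the robot, and variables do not carry over. Pictures are saved under pics/ and viewed, and the job is handed in when it is done.

Besides the shell and the picture viewer there is one more tool, called after "Emit:" by a JSON object that holds its "name" and its "arguments", one argument or row to a line. carry_out: Moves the arm, as the interface text tells. Its arguments: {"type":"object","properties":{"motion":{"type":"array"},"jaw":{"type":"number"},"newtons":{"type":"number"}},"required":["motion"]}

```bash
ls; mkdir -p pics; python3 - <<'E'
from station import readout, camera, calibration, workorder
import cv2
s=readout.state();print(s)
for n in ("scene","top","wrist"):
    im=camera(n);cv2.imwrite(f"pics/a_{n}.png",im[:,:,::-1]);c=calibration(n);print(n,{k:(v.tolist() if hasattr(v,'tolist') else v) for k,v in c.items()})
E
```

```text
pics
{'clock': 0.0, 'joints': array([-1.40979902,  0.57652273,  0.02484095,  1.43792144, -0.01499877,
        1.12898571, -0.05648554]), 'dq': array([ 1.64870116e-03, -2.05334270e-03,  8.15680943e-04,  5.91115981e-04,
       -2.29820828e-04,  8.96670578e-04, -3.02943632e-05]), 'tau': array([ 1.08408032e-03, -7.65745640e+01,  2.25120574e+00, -2.85961568e+01,
        1.55064231e-02,  1.29129313e-02, -4.41640793e-05]), 'ee_pos': array([163.4757737 , 654.43579269, 230.44414706]), 'ee_rot': array([ 0.7024015 , -0.08635607,  0.08627366, -0.70123578]), 'wrist_force': array([-0.43237787, -0.56968896,  0.47672407]), 'moment': array([ 0.00628243, -0.00633486, -0.07655328]), 'width': 85.29114881170447}
scene {'K': [[445.59843073068214, 0.0, 276.63397965664115], [0.0, 445.59843073068214, 211.2642002115051], [0.0, 0.0, 1.0]], 'camera_from_world': [[0.7093294216658457, 0.7048523772089685, -0.005907444630501518, -340.0623730673039], [0.40502332889742365, -0.4144264453024564, -0.8149888492996819, -90.61088361147974], [-0.5768950291067226, 0.5757029162483334, -0.5794465269678628, 1348.301450881326], 
[... 164 characters left out ...]
[0.019725189348265986, -0.9997925213267301, -0.005082440783214681, 31.36421743454415], [-0.9870260215482688, -0.018662639953227967, -0.15947206230739175, 447.93078204275014], [0.15934412349305985, 0.008162117930782828, -0.9871893588056511, 1159.607423402595], [0.0, 0.0, 0.0, 1.0]]}
wrist {'K': [[336.420748900582, 0.0, 277.251849162159], [0.0, 336.420748900582, 207.2447118126265], [0.0, 0.0, 1.0]], 'T_tool_cam': [[-0.000494647219905873, 0.9467946563353219, 0.321837900283675, -83.09314014919053], [-0.0010403565608240709, -0.3218382527168793, 0.9467940941653418, -143.39797629100335], [0.9999993364909556, 0.00013350289542011154, 0.0011442004294372574, -0.3161329153419379], [0.0, 0.0, 0.0, 1.0]]}
```

View pics/a_scene.png

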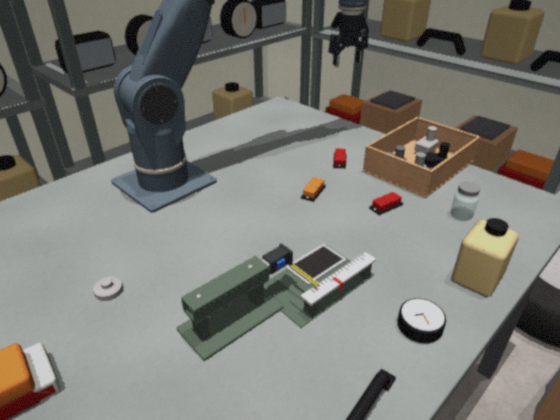

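View pics/a_top.png

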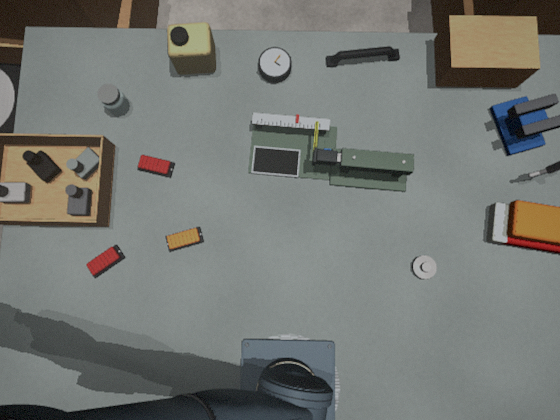

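View pics/a_wrist.png

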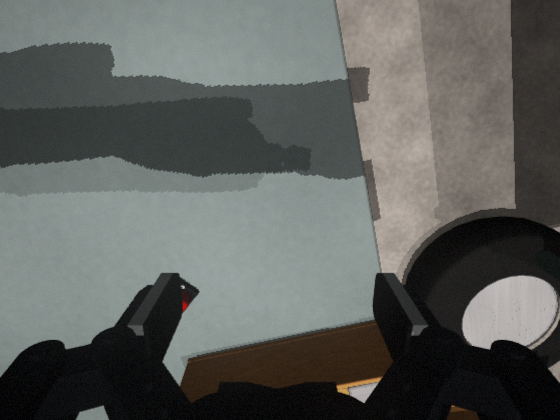

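```bash
cat > h.py <<'E'
import numpy as np, cv2
from station import readout, camera, calibration
from scipy.spatial.transform import Rotation as R
def ray(name,px,state=None):
    c=calibration(name);K=np.array(c["K"])
    d=np.linalg.inv(K)@np.array([px[0],px[1],1.0])
    if name=="wrist":
        T=np.array(c["T_tool_cam"]);Rt=R.from_quat(state["ee_rot"]).as_matrix()
        return Rt@T[:3,3]+state["ee_pos"],Rt@T[:3,:3]@d
    M=np.array(c["camera_from_world"]);Rc=M[:3,:3]
    return -Rc.T@M[:3,3],Rc.T@d
def onz(name,px,z,state=None):
    o,d=ray(name,px,state);return o+d*(z-o[2])/d[2]
def proj(name,p,state=None):
    c=calibration(name);K=np.array(c["K"])
    if name=="wrist":
        T=np.array(c["T_tool_cam"]);Rt=R.from_quat(state["ee_rot"]).as_matrix()
        q=T[:3,:3].T@(Rt.T@(np.array(p)-state["ee_pos"])-T[:3,3])
    else:
        M=np.array(c["camera_from_world"]);q=M[:3,:3]@np.array(p)+M[:3,3]
    u=K@q;return u[:2]/u[2]
def hue(im,kind):
    h=cv2.cvtColor(im,cv2.COLOR_RGB2HSV);H,S,V=[h[:,:,i].astype(int) for i in range(3)]
    if kind=="red": return (((H<7)|(H>172))&(S>150)&(V>70)).astype(np.uint8)
    if kind=="yellow": return ((H>23)&(H<34)&(S>140)&(V>90)).astype(np.uint8)
    if kind=="white": return ((S<40)&(V>170)).astype(np.uint8)
    if kind=="blue": return ((H>105)&(H<125)&(S>150)&(V>70)).astype(np.uint8)
    if kind=="dark": return (V<40).astype(np.uint8)
def blobs(m,amin=8):
    n,l,st,ce=cv2.connectedComponentsWithStats(m)
    return [(st[i].tolist(),ce[i].round(1).tolist(),l==i) for i in range(1,n) if st[i][4]>=amin]
E
python3 - <<'E'
from h import *
for n in("top","scene"):
    im=cv2.imread(f"pics/a_{n}.png")[:,:,::-1].copy()
    for k in("red","yellow","white","blue","dark"):
        for st,ce,_ in blobs(hue(im,k)):
            if st[4]<4000: print(n,k,st,ce)
im=cv2.imread("pics/a_top.png")
cv2.imwrite("pics/b.png",cv2.resize(im[90:210,120:430],None,fx=2.55,fy=2.55,interpolation=cv2.INTER_CUBIC))
im=cv2.imread("pics/a_scene.png")
cv2.imwrite("pics/c.png",cv2.resize(im[140:370,170:420],None,fx=2.6,fy=2.6,interpolation=cv2.INTER_CUBIC))
E
```

```text
top red [296, 115, 3, 8, 11] [297.1, 118.2]
top red [139, 155, 31, 19, 371] [153.8, 164.0]
top red [507, 237, 53, 15, 325] [533.3, 244.1]
top red [87, 247, 32, 28, 406] [102.4, 260.5]
top white [261, 49, 28, 26, 542] [274.2, 61.8]
top white [253, 113, 42, 13, 338] [273.5, 118.7]
top white [300, 117, 30, 13, 219] [314.4, 122.2]
top white [338, 154, 2, 7, 11] [338.6, 157.5]
top white [493, 203, 14, 39, 319] [499.2, 222.5]
top white [414, 258, 14, 20, 110] [418.7, 269.1]
top white [423, 263, 8, 8, 47] [426.4, 266.8]
top white [281, 335, 9, 2, 12] [285.6, 335.8]
top white [270, 337, 8, 1, 8] [273.5, 337.0]
top blue [492, 97, 36, 24, 303] [505.6, 107.8]
top blue [519, 109, 28, 16, 248] [532.6, 116.6]
top blue [500, 126, 11, 14, 77] [505.1, 133.3]
top blue [507, 133, 38, 21, 354] [525.7, 144.4]
top dark [5, 1, 9, 8, 20] [9.0, 4.0]
top dark [446, 0, 7, 2, 9] [448.9, 0.3]
top dark [445, 0, 14, 26, 70] [452.7, 11.0]
top dark [459, 0, 5, 15, 43] [461.0, 7.1]
top dark [474, 0, 46, 15, 461] [495.2, 6.6]
top dark [529, 0, 6, 10, 16] [532.7, 4.0]
top dark [536, 0, 7, 3, 10] [539.0, 1.1]
top dark [
[... 5675 characters left out ...]
 9, 5, 11] [396.2, 205.5]
scene dark [376, 210, 9, 4, 13] [379.3, 211.8]
scene dark [486, 220, 21, 15, 195] [495.8, 227.8]
scene dark [284, 253, 8, 11, 64] [288.1, 257.8]
scene dark [270, 262, 6, 11, 49] [272.7, 267.2]
scene dark [515, 298, 45, 49, 1284] [539.3, 323.3]
scene dark [398, 314, 46, 29, 457] [417.9, 332.5]
scene dark [504, 331, 5, 7, 10] [505.5, 333.8]
scene dark [489, 333, 14, 19, 62] [495.6, 343.6]
scene dark [501, 342, 4, 5, 9] [502.6, 344.1]
scene dark [493, 354, 4, 4, 8] [494.6, 355.8]
scene dark [482, 361, 7, 6, 14] [485.3, 363.6]
scene dark [485, 360, 10, 13, 34] [490.4, 366.4]
scene dark [347, 371, 47, 49, 579] [371.6, 395.0]
scene dark [482, 372, 7, 3, 10] [485.2, 373.0]
```

View pics/b.png

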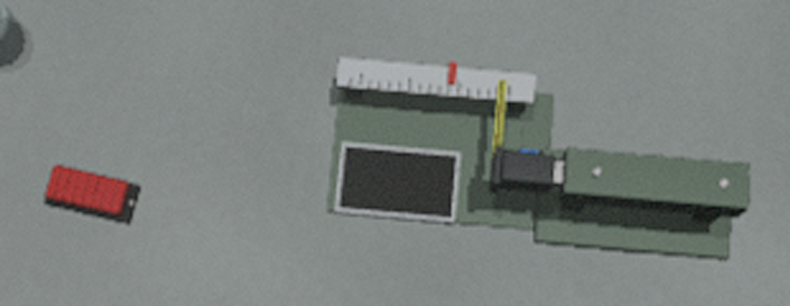

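View pics/c.png

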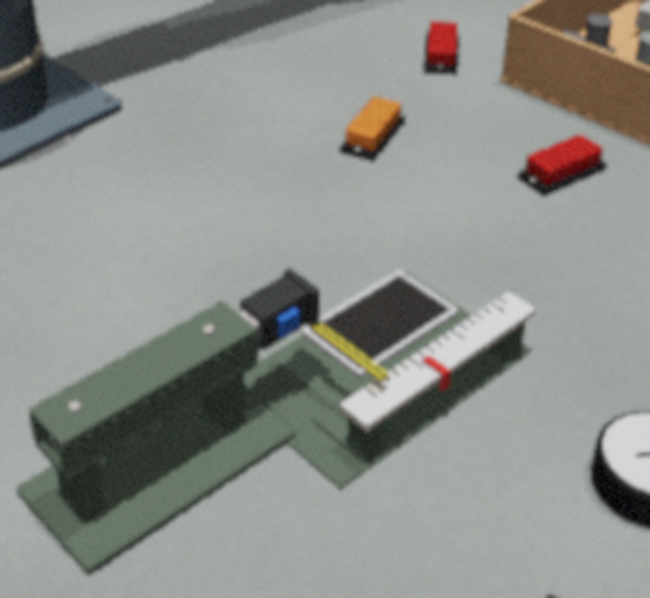

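```bash
python3 - <<'E'
from h import *
im=cv2.imread("pics/a_top.png")[:,:,::-1].copy()
def quad(m,z,name="top"):
    r=cv2.minAreaRect(np.argwhere(m)[:,::-1].astype(np.float32));
    P=np.array([onz(name,p,z) for p in cv2.boxPoints(r)])
    e=[P[1]-P[0],P[2]-P[1]];L=[np.linalg.norm(v) for v in e];l=e[int(np.argmax(L))]
    return P.mean(0).round(1),np.round(sorted(L),1),np.degrees(np.arctan2(l[1],l[0])).round(1)
bl=blobs(hue(im,"red"))
for st,ce,m in bl: print("red",ce,quad(m,30))
for n,px in(("top",bl[0][1]),("scene",[339.4,283.8])): print("tab",n,onz(n,px,58))
w=hue(im,"white")|hue(im,"red"); w[:, :250]=0;w[:,333:]=0;w[:110]=0;w[135:]=0
print("scale",quad(w,55))
# tray outline: bright rim pixels
h=cv2.cvtColor(im,cv2.COLOR_RGB2HSV);r=h[145:180,249:304];
dark=np.zeros(im.shape[:2],np.uint8);dark[140:182,248:305]=(h[140:182,248:305,2]<60)
n,l,st,ce=cv2.connectedComponentsWithStats(dark);i=1+np.argmax(st[1:,4]);print(st[i],ce[i]);print("mat",quad(l==i,4))
# scene: pointer
i2=cv2.imread("pics/a_scene.png")[:,:,::-1].copy()
for st,ce,m in blobs(hue(i2,"yellow")): print("ptr scene",ce,quad(m,72,"scene"))
for st,ce,m in blobs(hue(im,"yellow"),4): print("ptr top",ce,quad(m,72))
print("lampscene",onz("scene",[386.3,201],22))
E
```

```text
red [297.1, 118.2] (array([682.7, -13.7,  30. ]), array([ 3. , 19.4]), np.float64(-8.3))
red [153.8, 164.0] (array([552.3, 356.2,  30. ]), array([34. , 76.8]), np.float64(-102.4))
red [533.3, 244.1] (array([ 363.7, -611.2,   30. ]), array([ 16. , 130.5]), np.float64(-98.5))
red [102.4, 260.5] (array([301.7, 470.1,  30. ]), array([33.4, 77.6]), np.float64(-53.2))
tab top [673.22546278 -12.84599205  58.        ]
tab scene [682.47721169 -22.3956579   58.        ]
scale (array([669. ,   3.3,  55. ]), array([ 30.5, 196.6]), np.float64(-94.2))
[254 148  44  26 920] [275.88152174 160.88152174]
mat (array([573.8,  40.3,   4. ]), array([ 61.5, 112.7]), np.float64(-94.3))
ptr scene [303.6, 273.9] (array([621.1, -62.8,  72. ]), array([ 9.7, 76.6]), np.float64(-5.1))
lampscene [555.27372178 348.34360357  22.        ]
```

```bash
cat >> h.py <<'E'
def down(yaw,flip=0):
    # jaw (tool z) along horizontal direction at angle yaw (deg); tool y down
    a=np.radians(yaw);z=np.array([np.cos(a),np.sin(a),0]);y=np.array([0,0,-1.]);x=np.cross(y,z)
    return R.from_matrix(np.array([x,y,z]).T)
def rel(target,Rt,s=None):
    s=s or readout.state();R0=R.from_quat(s["ee_rot"])
    sh=R0.inv().apply(np.array(target)-s["ee_pos"])/10
    tv=(R0.inv()*Rt).as_rotvec(degrees=True)
    return sh.round(2).tolist(),tv.round(2).tolist()
E
python3 - <<'E'
from h import *
s=readout.state();print(R.from_quat(s["ee_rot"]).as_matrix().round(3))
for y in(-12.4,167.6): print(y,rel([552,356,160],down(y)))
E
```

```text
[[ 0.97  -0.     0.242]
 [-0.242 -0.001  0.97 ]
 [ 0.    -1.    -0.001]]
-12.4 ([44.92, 7.09, -19.54], [0.05, 88.38, 0.06])
167.6 ([44.92, 7.09, -19.54], [0.06, -91.62, -0.05])
```

Emit:
{"name": "carry_out", "arguments": {
  "motion": [
    [[44.9,0,-19.5],[0,88.4,0]],
    [[44.9,0,-19.5],[0,88.4,0]],
    [[44.9,0,-19.5],[0,88.4,0]],
    [[44.9,0,-19.5],[0,88.4,0]],
    [[44.9,0,-19.5],[0,88.4,0]]
  ],
  "jaw": 1,
  "newtons": 30
}}

```text
clock: 0.57
ee_pos: [330.1, 526.5, 231.2]
ee_rot: [0.64, -0.3, 0.3, -0.64]
wrist_force: [0.6, 1.0, 0.2]
width: 85.4
```

```bash
python3 -c "
from h import *
print(rel([552,356,180],down(-12.4)))"
```

```text
([27.31, 5.12, 6.12], [0.01, 52.23, 0.01])
```

Emit:
{"name": "carry_out", "arguments": {
  "motion": [
    [[27.3,5.0,6.1],[0,52.2,0]],
    [[27.3,5.0,6.1],[0,52.2,0]],
    [[27.3,5.0,6.1],[0,52.2,0]],
    [[27.3,5.0,6.1],[0,52.2,0]],
    [[27.3,5.0,6.1],[0,52.2,0]]
  ]
}}

```text
clock: 0.98
ee_pos: [493.3, 402.6, 194.3]
ee_rot: [-0.517, 0.482, -0.482, 0.517]
wrist_force: [1.4, 0.6, -0.3]
width: 85.5
```

```bash
python3 -c "
from h import *
print(rel([552,356,180],down(-12.4)))"
```

```text
([5.06, 1.43, 5.53], [0.0, 16.42, -0.01])
```

Emit:
{"name": "carry_out", "arguments": {
  "motion": [
    [[5.0,1.4,5.5],[0,16.4,0]],
    [[5.0,1.4,5.5],[0,16.4,0]],
    [[5.0,1.4,5.5],[0,16.4,0]],
    [[5.0,1.4,5.5],[0,16.4,0]],
    [[5.0,1.4,5.5],[0,16.4,0]]
  ]
}}

```text
clock: 1.4
ee_pos: [550.4, 358.6, 180.2]
ee_rot: [-0.446, 0.55, -0.549, 0.445]
wrist_force: [-0.3, 0.4, -0.8]
width: 85.1
```

```bash
python3 - <<'E'
from h import *
s=readout.state();im=camera("wrist");cv2.imwrite("pics/d.png",im[:,:,::-1]);print(s["ee_pos"],rel([552,356,180],down(-12.4)))
for st,ce,m in blobs(hue(im,"red"),50):
    r=cv2.minAreaRect(np.argwhere(m)[:,::-1].astype(np.float32));print(ce,st,r)
    P=np.array([onz("wrist",p,30,s) for p in cv2.boxPoints(r)]);print(P.round(1),P.mean(0))
E
```

```text
[550.3598623  358.55344046 180.1534929 ] ([0.28, 0.04, 0.28], [0.06, 0.54, -0.01])
[4.4, 142.5] [0, 127, 13, 35, 255] ((6.0, 144.0), (34.0, 12.0), 90.0)
[[330.1 461.6  30. ]
 [340.1 459.5  30. ]
 [326.8 432.4  30. ]
 [316.5 434.6  30. ]] [328.37395543 446.99546967  30.        ]
[280.7, 188.6] [261, 147, 40, 84, 3179] ((280.5, 188.5), (83.0, 39.0), 90.0)
[[544.2 399.1  30. ]
 [577.3 392.1  30. ]
 [562.9 315.5  30. ]
 [526.9 323.1  30. ]] [552.82654101 357.4170112   30.        ]
```

View pics/d.png

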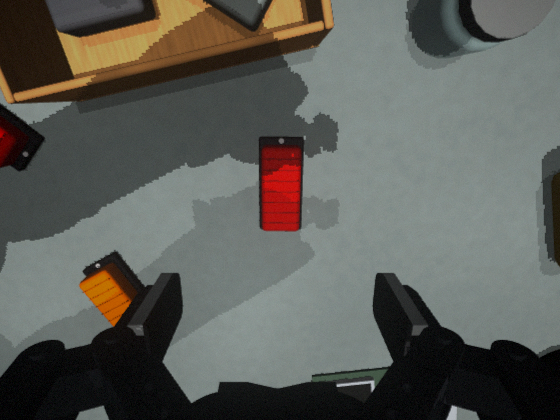

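Emit:
{"name": "carry_out", "arguments": {
  "motion": [
    [[0.2,4,0.25],[0,0.5,0]],
    [[0.2,8,0.25],[0,0.5,0]],
    [[0.2,11,0.25],[0,0.5,0]],
    [[0.2,14,0.25],[0,0.5,0]],
    [[0.2,14,0.25],[0,0.5,0]]
  ],
  "jaw": 0.8
}}

```text
clock: 1.87
ee_pos: [548.2, 356.0, 35.2]
ee_rot: [-0.446, 0.551, -0.55, 0.441]
wrist_force: [-1.9, 0.5, -0.9]
width: 68.2
```

```bash
python3 -c "
from h import *
print(readout.state()['ee_pos'],readout.state()['width'],rel([552.5,357,11.5],down(-12.4)))
cv2.imwrite('pics/e.png',camera('wrist')[:,:,::-1])"
```

```text
[548.23983146 356.03323023  35.2410603 ] 68.23183864112119 ([-0.2, 2.37, 0.41], [0.4, 0.09, 0.3])
```

View pics/e.png

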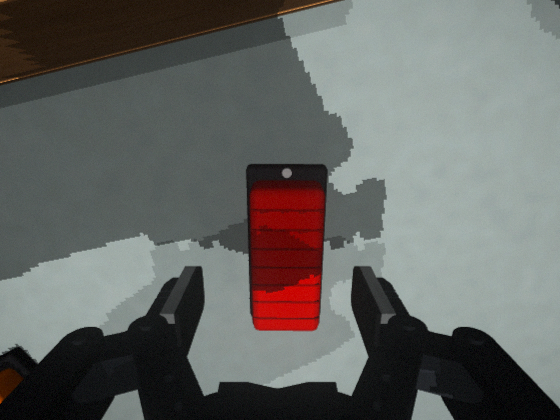

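Emit:
{"name": "carry_out", "arguments": {
  "motion": [
    [[-0.2,1.2,0.4],[0.4,0,0.3]],
    [[-0.2,2.3,0.4],[0.4,0,0.3]],
    [[-0.2,2.3,0.4],[0.4,0,0.3]],
    [[-0.2,2.3,0.4],[0.4,0,0.3]]
  ]
}}

```text
clock: 2.25
ee_pos: [556.9, 357.4, 18.6]
ee_rot: [0.44, -0.551, 0.552, -0.446]
wrist_force: [-0.4, 0.5, -0.3]
width: 68.6
```

```bash
python3 -c "
from h import *
print(readout.state()['ee_pos'],readout.state()['width'],rel([552.5,357,11.5],down(-12.4)))"
```

```text
[556.94734656 357.43279418  18.56084373] 68.58391699355738 ([0.14, 0.7, -0.43], [-0.39, -0.09, -0.33])
```

Emit:
{"name": "carry_out", "arguments": {
  "motion": [
    [[0,0,0],[0,0,0]],
    [[0,0,0],[0,0,0]]
  ]
}}

```text
clock: 2.42
ee_pos: [557.5, 357.3, 18.8]
ee_rot: [0.439, -0.551, 0.552, -0.446]
wrist_force: [-0.3, 0.4, 0.4]
width: 68.3
```

```bash
python3 -c "
from h import *
print(readout.state()['ee_pos'],readout.state()['width'],rel([552.5,357,11.5],down(-12.4)))"
```

```text
[557.5182515  357.26419981  18.78460041] 68.2963530986968 ([0.14, 0.72, -0.49], [-0.45, -0.13, -0.36])
```

Emit:
{"name": "carry_out", "arguments": {
  "motion": [
    [[0.1,0.7,-0.45],[-0.4,-0.1,-0.3]],
    [[0.1,0.7,-0.45],[-0.4,-0.1,-0.3]],
    [[0.1,0.7,-0.45],[-0.4,-0.1,-0.3]],
    [[0.1,0.7,-0.45],[-0.4,-0.1,-0.3]]
  ]
}}

```text
clock: 2.75
ee_pos: [552.5, 356.9, 10.5]
ee_rot: [0.443, -0.551, 0.551, -0.443]
wrist_force: [0.7, 0.3, 0.7]
width: 68.0
```

```bash
python3 -c "
from h import *
print(readout.state()['ee_pos'],readout.state()['width'],rel([552.5,357,11.5],down(-12.4)))"
```

```text
[552.48836191 356.88834257  10.51048684] 68.02020736060722 ([-0.01, -0.1, -0.0], [0.01, -0.04, 0.01])
```

Good. Close on the lens.

Emit:
{"name": "carry_out", "arguments": {
  "motion": [
    [[0,0,0],[0,0,0]],
    [[0,0,0],[0,0,0]],
    [[0,0,0],[0,0,0]],
    [[0,0,0],[0,0,0]],
    [[0,0,0],[0,0,0]]
  ],
  "jaw": 0,
  "newtons": 30
}}

```text
clock: 3.17
ee_pos: [552.9, 356.8, 10.8]
ee_rot: [0.443, -0.551, 0.551, -0.443]
wrist_force: [-0.5, 0.5, 1.8]
width: 35.3
```

Emit:
{"name": "carry_out", "arguments": {
  "motion": [
    [[0,0,0],[0,0,0]],
    [[0,-1,0],[0,0,0]],
    [[0,-4,0],[0,0,0]],
    [[0,-8,0],[0,0,0]],
    [[0,-11,0],[0,0,0]]
  ]
}}

```text
clock: 3.58
ee_pos: [552.7, 356.6, 123.1]
ee_rot: [0.443, -0.551, 0.551, -0.443]
wrist_force: [1.0, 1.2, -1.3]
width: 35.6
```

```bash
python3 -c "
from h import *
cv2.imwrite('pics/f.png',camera('wrist')[:,:,::-1])
print(readout.state()['ee_pos'],readout.state()['width'],rel([573.8,40.3,130],down(-4.2)))"
```

```text
[555.499685   357.87815564 129.24102779] 35.272092654804666 ([30.61, -0.21, 8.65], [-0.37, -8.28, -0.32])
```

View pics/f.png

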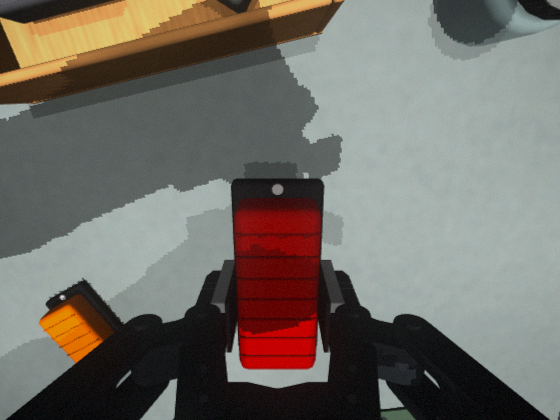

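Emit:
{"name": "carry_out", "arguments": {
  "motion": [
    [[3,0,0.9],[0,-1.5,0]],
    [[7,0,2.0],[0,-3,0]],
    [[11,0,3.1],[0,-5,0]],
    [[15,0,4.2],[0,-7,0]],
    [[19,0,5.4],[0,-8.2,0]]
  ]
}}

```text
clock: 4.05
ee_pos: [563.7, 158.1, 120.9]
ee_rot: [-0.482, 0.518, -0.518, 0.482]
wrist_force: [0.9, -0.1, -1.4]
width: 35.2
```

Emit:
{"name": "carry_out", "arguments": {
  "motion": [
    [[4,0,0.5],[0,0,0]],
    [[8,0,1.1],[0,0,0]],
    [[10,0,1.3],[0,0,0]],
    [[11,0,1.6],[0,0,0]],
    [[11,0,1.6],[0,0,0]]
  ]
}}

```text
clock: 4.47
ee_pos: [572.5, 45.8, 121.1]
ee_rot: [0.48, -0.519, 0.52, -0.48]
wrist_force: [0.2, -0.0, -1.2]
width: 35.2
```

Emit:
{"name": "carry_out", "arguments": {
  "motion": [
    [[0,0,0],[0,0,0]],
    [[0,0,0],[0,0,0]]
  ]
}}

```text
clock: 4.63
ee_pos: [572.1, 51.3, 120.5]
ee_rot: [-0.482, 0.518, -0.517, 0.482]
wrist_force: [0.1, 0.9, -1.4]
width: 35.2
```

```bash
python3 - <<'E'
from h import *
s=readout.state();im=camera('wrist');cv2.imwrite('pics/g.png',im[:,:,::-1])
t=camera('top');cv2.imwrite('pics/g2.png',cv2.resize(t[90:210,200:430,::-1],None,fx=3,fy=3,interpolation=cv2.INTER_CUBIC))
print(s['ee_pos'],s['width'],rel([573.8,40.3,100],down(-4.2)))
E
```

```text
[572.07766255  51.33667036 120.46407212] 35.18708220013475 ([1.08, 2.04, 0.26], [0.03, 0.13, -0.05])
```

View pics/g.png

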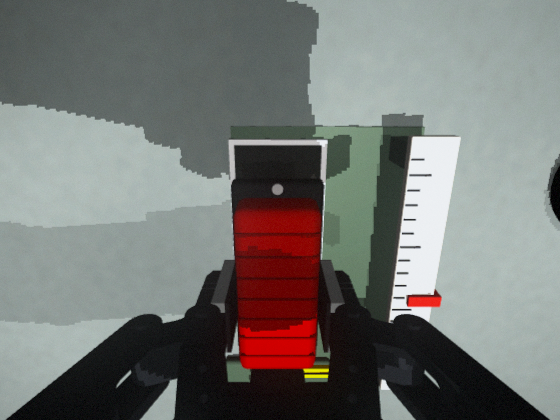

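View pics/g2.png

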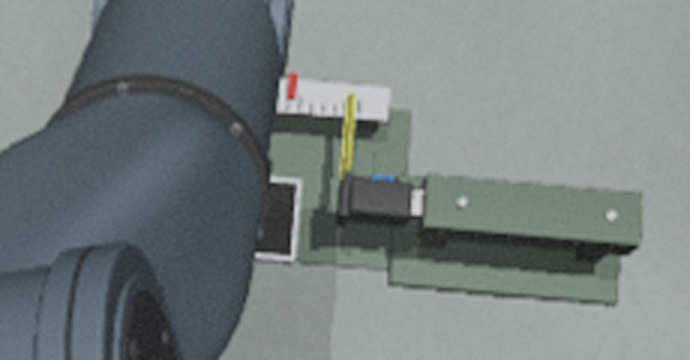

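```bash
python3 - <<'E'
from h import *
s=readout.state();
s['ee_pos']=np.array([572.08,51.34,120.46])
a=np.radians(-4.2);gx=np.array([np.cos(a),np.sin(a)]);gy=np.array([-gx[1],gx[0]]);t=np.array([573.8,40.3])
def g(px,z,off=(0,0)):
    p=onz('wrist',px,z,s)[:2];d=p-t;return p.round(1),(d@gx).round(1),(d@gy+150).round(1)
for n,px,z in(("rimTL",(229,140),9),("rimTR",(328,140),9),("matTL",(235,148),4),("matTR",(322,148),4),("tab",(424,300.5),58),("tabL",(407,300.5),58),("barTL",(411,136),55),("barTR",(460,136),55),("base+y L",(232,180),119),("base+y R",(325,180),119),("ptr end",(316,372.5),72)): print(n,*g(px,z))
E
```

```text
rimTL [539.3 103.3] -39.0 210.3
rimTR [613.3  98.1] 35.2 210.6
matTL [542.5  96.4] -35.4 203.6
matTR [609.3  91.6] 31.6 203.8
tab [672.2 -13.1] 102.1 104.0
tabL [660.1 -12.2] 89.9 103.9
barTL [657.6 103.4] 78.9 219.0
barTR [687.5 101.3] 108.9 219.1
base+y L [555.2  98.9] -22.8 207.1
base+y R [596.3  96. ] 18.3 207.2
ptr end [592.2 -58.6] 25.6 52.7
```

```bash
python3 -c "
from h import *
print(rel([572.2,39.6,30],down(-4.2)))"
```

```text
([1.17, 9.04, 0.1], [0.03, 0.13, -0.05])
```

Emit:
{"name": "carry_out", "arguments": {
  "motion": [
    [[1.2,0,0.1],[0,0,0]],
    [[1.2,3,0.1],[0,0,0]],
    [[1.2,6,0.1],[0,0,0]],
    [[1.2,8,0.1],[0,0,0]],
    [[1.2,9,0.1],[0,0,0]]
  ]
}}

```text
clock: 5.15
ee_pos: [570.8, 36.7, 28.2]
ee_rot: [-0.482, 0.519, -0.517, 0.48]
wrist_force: [-1.0, 0.2, -1.6]
width: 35.3
```

Emit:
{"name": "carry_out", "arguments": {
  "motion": [
    [[0,0,0],[0,0,0]],
    [[0,0,0],[0,0,0]],
    [[0,0,0],[0,0,0]],
    [[0,0,0],[0,0,0]]
  ]
}}

```text
clock: 5.48
ee_pos: [573.2, 36.9, 32.0]
ee_rot: [0.48, -0.518, 0.519, -0.482]
wrist_force: [0.0, 0.5, -1.6]
width: 35.5
```

```bash
python3 -c "
from h import *
s=readout.state()
print(s['ee_pos'],rel([572.2,39.6,15.5],down(-4.2)))
cv2.imwrite('pics/i.png',camera('wrist')[:,:,::-1])"
```

```text
[573.24874858  36.88842852  31.98786905] ([-0.26, 1.65, -0.13], [-0.13, -0.05, -0.02])
```

View pics/i.png

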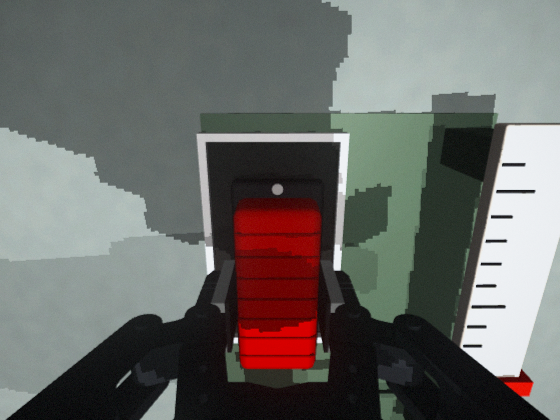

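Emit:
{"name": "carry_out", "arguments": {
  "motion": [
    [[-0.25,0.8,-0.1],[0,0,0]],
    [[-0.25,1.4,-0.1],[0,0,0]],
    [[-0.25,1.65,-0.1],[0,0,0]],
    [[-0.25,1.65,-0.1],[0,0,0]],
    [[-0.25,1.65,-0.1],[0,0,0]]
  ]
}}

```text
clock: 5.95
ee_pos: [571.3, 40.1, 14.6]
ee_rot: [-0.481, 0.518, -0.518, 0.482]
wrist_force: [-3.8, 2.6, 12.3]
width: 35.6
```

```bash
python3 -c "
from h import *
s=readout.state()
print(s['ee_pos'],s['wrist_force'],rel([572.2,39.6,15],down(-4.2)))"
```

```text
[571.28890912  40.13898075  14.63493176] [-3.80516818  2.58151805 12.31125316] ([0.05, -0.04, 0.09], [0.01, -0.02, -0.06])
```

Emit:
{"name": "carry_out", "arguments": {
  "motion": [
    [[0,0,0],[0,0,0]],
    [[0,-0.1,0],[0,0,0]],
    [[0,-0.1,0],[0,0,0]],
    [[0,-0.1,0],[0,0,0]],
    [[0,-0.1,0],[0,0,0]]
  ],
  "jaw": 0.7
}}

```text
clock: 6.37
ee_pos: [571.4, 39.4, 14.9]
ee_rot: [-0.481, 0.518, -0.518, 0.481]
wrist_force: [-0.3, -0.1, 0.1]
width: 59.8
```

Emit:
{"name": "carry_out", "arguments": {
  "motion": [
    [[0,-2,0],[0,0,0]],
    [[0,-5,0],[0,0,0]],
    [[0,-9,0],[0,0,0]],
    [[0,-13,0],[0,0,0]],
    [[0,-15,0],[0,0,0]]
  ]
}}

```text
clock: 6.78
ee_pos: [572.9, 39.0, 169.4]
ee_rot: [0.48, -0.517, 0.519, -0.482]
wrist_force: [1.3, -0.1, -0.5]
width: 59.5
```

Emit:
{"name": "carry_out", "arguments": {
  "motion": [
    [[0,0,0],[0,0,0]],
    [[0,0,0],[0,0,0]],
    [[0,0,0],[0,0,0]]
  ]
}}

```text
clock: 7.03
ee_pos: [570.9, 39.6, 164.5]
ee_rot: [-0.481, 0.518, -0.518, 0.481]
wrist_force: [0.5, -0.8, -0.3]
width: 59.6
```

```bash
python3 - <<'E'
from h import *
s=readout.state()
im=camera('wrist');cv2.imwrite('pics/j.png',im[:,:,::-1])
print(s['ee_pos'],s['width'],s['clock'],s['ee_rot'].tolist())
E
```

```text
[570.93129769  39.64012623 164.46676855] 59.58963062396971 7.0333 [-0.48142186185747765, 0.5183864542111801, -0.5178768448083712, 0.4809491123054142]
```

View pics/j.png

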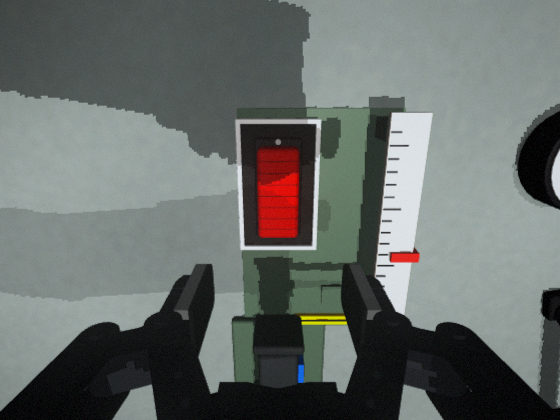

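```bash
cat >> h.py <<'E'
_a=np.radians(-4.2);gx=np.array([np.cos(_a),np.sin(_a)]);gy=np.array([-gx[1],gx[0]]);tr=np.array([573.0,39.8])
def G(p): d=np.asarray(p)[:2]-tr;return round(float(d@gx),1),round(float(d@gy+150),1)
def W(g,z): q=tr+g[0]*gx+(g[1]-150)*gy;return [q[0],q[1],z]
E
python3 - <<'E'
from h import *
im=cv2.imread('pics/j.png')[:,:,::-1].copy();s=readout.state()
for k in("yellow","red","blue"):
    for st,ce,m in blobs(hue(im,k),15):
        r=cv2.minAreaRect(np.argwhere(m)[:,::-1].astype(np.float32))
        print(k,st,ce,r,[G(onz('wrist',ce,z,s)) for z in(58,71,90,30)])
for n,px,z in(("tab L",(391,257),58),("noseFrontTop L",(254,317),108),("nose R",(303,317),108),("nose back L",(254,345),108)): print(n,G(onz('wrist',px,z,s)))
cv2.imwrite('pics/k.png',cv2.resize(im[230:390,220:430,::-1],None,fx=3.6,fy=3.6,interpolation=cv2.INTER_CUBIC))
E
```

```text
yellow [300, 315, 46, 5, 195] [322.5, 317.1] ((322.5, 317.0), (4.0, 45.0), 90.0) [(37.1, 45.7), (35.1, 55.4), (32.1, 69.6), (41.5, 24.7)]
yellow [301, 321, 46, 4, 182] [323.7, 322.5] ((323.5, 322.5), (3.0, 45.0), 90.0) [(38.4, 40.0), (36.3, 50.0), (33.2, 64.7), (43.0, 18.4)]
red [257, 148, 42, 90, 3667] [277.6, 192.5] ((277.5, 192.5), (89.0, 41.0), 90.0) [(-2.4, 159.7), (-2.4, 163.5), (-2.4, 169.0), (-2.4, 151.6)]
red [390, 249, 30, 13, 262] [404.6, 256.8] ((404.5, 255.0), (29.0, 12.0), 0.0) [(102.2, 104.7), (96.7, 111.3), (88.8, 121.1), (113.9, 90.4)]
blue [297, 364, 7, 19, 122] [300.2, 373.3] ((300.0, 373.0), (18.0, 6.0), 90.0) [(18.9, -17.1), (17.8, -4.1), (16.2, 14.9), (21.2, -45.1)]
tab L (91.0, 104.5)
noseFrontTop L (-18.9, 83.1)
nose R (15.5, 83.1)
nose back L (-19.5, 58.9)
```

View pics/k.png

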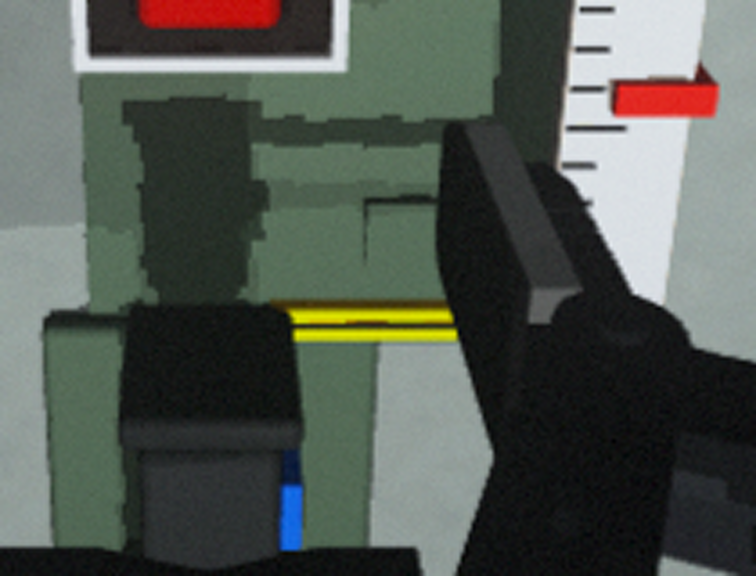

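```bash
python3 -c "
from h import *
s=readout.state()
print(G(onz('wrist',(278,346.7),108,s)),G(onz('wrist',(278,354.4),108,s)),G(onz('wrist',(404.7,257.5),58,s)),G(onz('wrist',(322,320),72,s)),G(s['ee_pos']))
print(W((-1.8,23.5),160),rel(W((-1.8,23.5),160),down(-4.2)))"
```

```text
(-2.0, 57.4) (-2.0, 50.5) (102.3, 104.0) (34.6, 53.3) (-2.3, 149.6)
[np.float64(561.9402020043506), np.float64(-86.22845261406421), 160] ([12.61, 0.4, 0.06], [0.11, -0.04, 0.02])
```

Emit:
{"name": "carry_out", "arguments": {
  "motion": [
    [[4,0,0],[0,0,0]],
    [[8,0,0],[0,0,0]],
    [[11,0.2,0],[0,0,0]],
    [[12.5,0.4,0],[0,0,0]],
    [[12.5,0.4,0],[0,0,0]]
  ]
}}

```text
clock: 7.5
ee_pos: [560.5, -90.2, 159.7]
ee_rot: [-0.481, 0.52, -0.52, 0.478]
wrist_force: [-0.5, 0.0, -0.3]
width: 60.0
```

Emit:
{"name": "carry_out", "arguments": {
  "motion": [
    [[0,0,0],[0,0,0]],
    [[0,0,0],[0,0,0]],
    [[0,0,0],[0,0,0]]
  ]
}}

```text
clock: 7.75
ee_pos: [562.2, -83.5, 160.5]
ee_rot: [-0.482, 0.518, -0.517, 0.482]
wrist_force: [-0.4, -0.4, -0.6]
width: 59.6
```

```bash
python3 - <<'E'
from h import *
s=readout.state()
im=camera('wrist');cv2.imwrite('pics/l.png',im[:,:,::-1])
print(s['ee_pos'],G(s['ee_pos']),s['width'],rel(W((-1.8,24.5),71),down(-4.2),s))
for k in("yellow","red"):
    for st,ce,m in blobs(hue(im,k),15):
        print(k,st,ce,[G(onz('wrist',ce,z,s)) for z in(58,72,30)])
E
```

```text
[562.24900153 -83.51832685 160.48932766] (-1.7, 26.2) 59.63967542517855 ([0.18, 8.95, -0.0], [0.06, 0.08, -0.04])
yellow [362, 170, 54, 6, 281] [387.7, 172.5] [(80.3, 53.1), (75.7, 56.3), (89.7, 46.8)]
yellow [328, 178, 87, 5, 279] [380.8, 180.1] [(75.8, 47.3), (71.4, 50.8), (84.6, 40.3)]
yellow [308, 182, 19, 1, 19] [317.0, 182.0] [(27.9, 45.7), (26.2, 49.3), (31.3, 38.6)]
red [253, 0, 50, 91, 4300] [277.6, 44.3] [(-1.9, 139.7), (-1.9, 137.9), (-1.9, 143.2)]
red [410, 95, 36, 12, 402] [427.5, 100.6] [(102.6, 104.3), (96.6, 104.5), (114.5, 103.8)]
```

View pics/l.png

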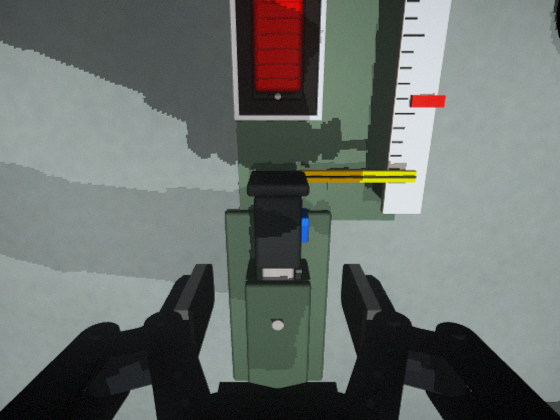

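Emit:
{"name": "carry_out", "arguments": {
  "motion": [
    [[0.2,3,0],[0,0,0]],
    [[0.2,6,0],[0,0,0]],
    [[0.2,8,0],[0,0,0]],
    [[0.2,9,0],[0,0,0]],
    [[0.2,9,0],[0,0,0]]
  ]
}}

```text
clock: 8.22
ee_pos: [561.0, -86.1, 69.1]
ee_rot: [-0.482, 0.519, -0.517, 0.481]
wrist_force: [0.7, 0.4, -0.6]
width: 59.5
```

Emit:
{"name": "carry_out", "arguments": {
  "motion": [
    [[0,0,0],[0,0,0]],
    [[0,0,0],[0,0,0]],
    [[0,0,0],[0,0,0]]
  ]
}}

```text
clock: 8.47
ee_pos: [563.0, -87.2, 72.5]
ee_rot: [0.481, -0.518, 0.519, -0.482]
wrist_force: [-0.7, -0.6, 0.2]
width: 59.9
```

```bash
python3 - <<'E'
from h import *
s=readout.state()
im=camera('wrist');cv2.imwrite('pics/m.png',im[:,:,::-1])
print(s['ee_pos'],G(s['ee_pos']),s['width'],s['wrist_force'],rel(W((-1.8,24.5),71),down(-4.2),s))
E
```

```text
[563.01057796 -87.22525362  72.48419055] (-0.7, 22.6) 59.93736171757072 [-0.7403505  -0.59688278  0.24646975] ([-0.19, 0.15, -0.11], [-0.13, -0.04, 0.0])
```

View pics/m.png

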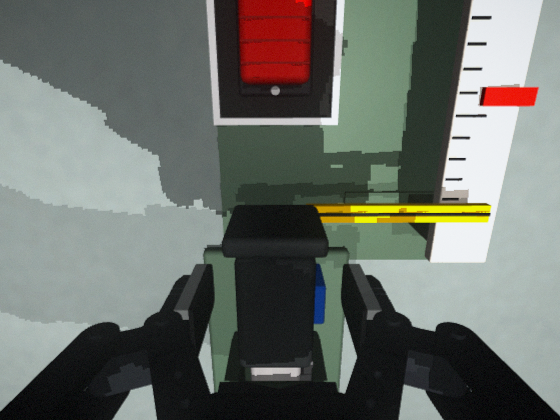

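Emit:
{"name": "carry_out", "arguments": {
  "motion": [
    [[-0.2,0.15,-0.1],[0,0,0]],
    [[-0.2,0.15,-0.1],[0,0,0]],
    [[-0.2,0.15,-0.1],[0,0,0]],
    [[-0.2,0.15,-0.1],[0,0,0]]
  ]
}}

```text
clock: 8.85
ee_pos: [561.3, -85.1, 69.8]
ee_rot: [0.481, -0.518, 0.518, -0.481]
wrist_force: [-0.9, 0.6, 0.2]
width: 59.6
```

Emit:
{"name": "carry_out", "arguments": {
  "motion": [
    [[0,0,0],[0,0,0]],
    [[0,0,0],[0,0,0]],
    [[0,0,0],[0,0,0]],
    [[0,0,0],[0,0,0]],
    [[0,0,0],[0,0,0]]
  ],
  "jaw": 0,
  "newtons": 40
}}

```text
clock: 9.27
ee_pos: [562.3, -85.3, 70.0]
ee_rot: [0.481, -0.518, 0.519, -0.482]
wrist_force: [5.6, 0.5, 2.3]
width: 29.9
```

Emit:
{"name": "carry_out", "arguments": {
  "motion": [
    [[0,0,0],[0,0,0]],
    [[0,0,0],[0,0,0]],
    [[0,0,0],[0,0,0]],
    [[0,0,0],[0,0,0]]
  ]
}}

```text
clock: 9.6
ee_pos: [562.3, -85.3, 70.0]
ee_rot: [0.481, -0.518, 0.519, -0.482]
wrist_force: [5.2, -0.2, 3.4]
width: 29.8
```

```bash
python3 - <<'E'
from h import *
s=readout.state()
im=camera('wrist');cv2.imwrite('pics/n.png',im[:,:,::-1])
print(s['ee_pos'],G(s['ee_pos']),s['width'],s['wrist_force'])
for k in("yellow","red"):
    for st,ce,m in blobs(hue(im,k),15):
        print(k,st,ce,[G(onz('wrist',ce,z,s)) for z in(58,72,30)])
E
```

```text
[562.26095846 -85.29802082  70.01143582] (-1.5, 24.5) 29.84833869830631 [ 5.15869427 -0.17430378  3.40004676]
yellow [353, 210, 143, 9, 1030] [425.4, 214.1] [(71.2, 50.8), (64.6, 55.9), (84.3, 40.7)]
yellow [413, 221, 80, 8, 577] [451.7, 224.2] [(85.0, 45.5), (77.2, 51.0), (100.7, 34.3)]
yellow [324, 222, 82, 7, 194] [365.0, 226.3] [(42.0, 44.4), (38.0, 50.0), (49.9, 33.1)]
red [240, 0, 75, 87, 6232] [276.4, 42.2] [(-2.0, 127.3), (-2.0, 125.5), (-2.0, 130.9)]
red [487, 91, 57, 20, 976] [514.6, 100.6] [(103.0, 104.0), (93.6, 104.3), (121.9, 103.4)]
```

View pics/n.png

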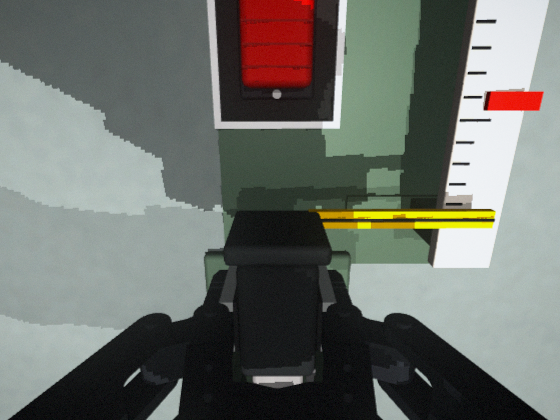

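Emit:
{"name": "carry_out", "arguments": {
  "motion": [
    [[-1,0,0],[0,0,0]],
    [[-2.2,0,0],[0,0,0]],
    [[-3.4,0,0],[0,0,0]],
    [[-4.3,0,0],[0,0,0]],
    [[-4.8,0,0],[0,0,0]]
  ]
}}

```text
clock: 10.07
ee_pos: [565.8, -36.8, 70.0]
ee_rot: [0.481, -0.517, 0.519, -0.482]
wrist_force: [4.5, -3.5, 3.7]
width: 30.1
```

Emit:
{"name": "carry_out", "arguments": {
  "motion": [
    [[0,0,0],[0,0,0]],
    [[0,0,0],[0,0,0]],
    [[0,0,0],[0,0,0]],
    [[0,0,0],[0,0,0]]
  ]
}}

```text
clock: 10.4
ee_pos: [565.7, -37.9, 70.0]
ee_rot: [0.481, -0.518, 0.519, -0.481]
wrist_force: [5.5, -2.2, 2.7]
width: 29.2
```

```bash
python3 - <<'E'
from h import *
s=readout.state()
im=camera('wrist');cv2.imwrite('pics/o.png',im[:,:,::-1])
t=camera('scene');cv2.imwrite('pics/o2.png',cv2.resize(t[200:340,230:420,::-1],None,fx=4,fy=4,interpolation=cv2.INTER_CUBIC))
print(s['ee_pos'],G(s['ee_pos']),s['width'],s['wrist_force'])
for k in("yellow","red"):
    for st,ce,m in blobs(hue(im,k),15):
        print(k,st,ce,[G(onz('wrist',ce,z,s)) for z in(58,72,30)])
E
```

```text
[565.7305011  -37.90822035  70.01457328] (-1.6, 72.0) 29.19543976986607 [ 5.49679485 -2.20474941  2.72428519]
yellow [353, 210, 143, 9, 1112] [424.6, 214.2] [(70.8, 98.2), (64.2, 103.3), (83.9, 88.1)]
yellow [414, 221, 79, 8, 576] [451.7, 224.2] [(85.0, 92.9), (77.1, 98.5), (100.7, 81.8)]
yellow [329, 222, 67, 7, 167] [363.9, 226.1] [(41.4, 92.0), (37.5, 97.6), (49.2, 80.7)]
yellow [375, 222, 10, 2, 15] [378.7, 222.3] [(48.6, 94.0), (44.0, 99.5), (57.7, 83.1)]
red [240, 16, 73, 162, 11004] [276.4, 95.1] [(-2.0, 153.8), (-2.0, 153.9), (-2.0, 153.7)]
red [468, 191, 50, 21, 746] [493.7, 201.9] [(103.5, 104.6), (94.0, 109.1), (122.5, 95.5)]
```

View pics/o.png

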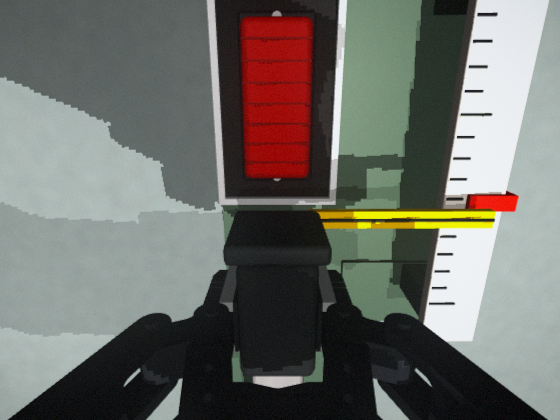

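View pics/o2.png

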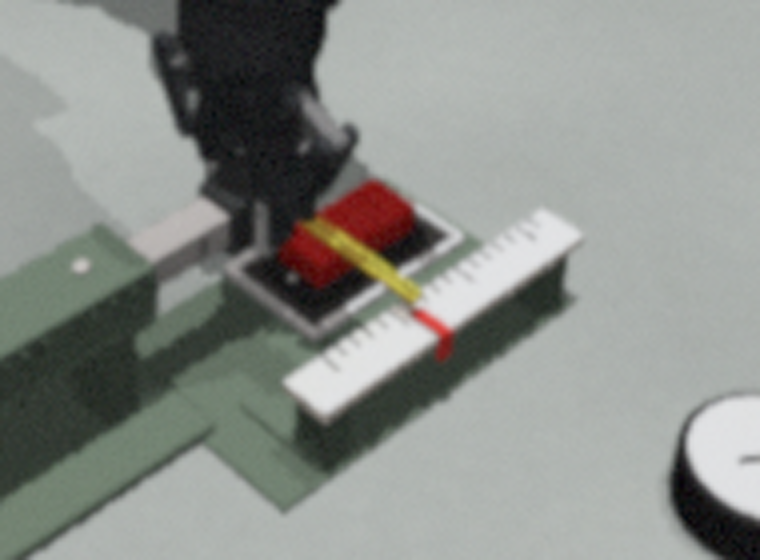

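```bash
python3 - <<'E'
from h import *
s=readout.state()
im=cv2.imread('pics/o.png')[:,:,::-1].copy()
for c in (440,470,488):
    print(c,[tuple(int(v) for v in im[r,c]) for r in range(207,232,1)])
for c in(505,):print(c,[(r,tuple(int(v) for v in im[r,c])) for r in range(188,215,1)])
for px in((334.2,274.3),): print('scene tip',[G(onz('scene',px,z)) for z in(68,72)])
im2=cv2.imread('pics/o2.png')[:,:,::-1].copy()
for k in("red","yellow"):
  for st,ce,m in blobs(hue(im2,k),40):
    print(k,st,ce,[G(onz('scene',(ce[0]/4+230-.4,ce[1]/4+200-.4),z)) for z in(58,72)])
i=cv2.imread('pics/a_scene.png')[:,:,::-1].copy()
for k in("red","yellow"):
  for st,ce,m in blobs(hue(i,k),30):
    if 280<ce[0]<350 and ce[1]>250: print('initial scene',k,st,ce,[G(onz('scene',ce,z)) for z in(58,72)])
E
```

```text
440 [(55, 53, 48), (65, 60, 44), (81, 62, 4), (83, 63, 8), (152, 148, 0), (239, 243, 0), (240, 242, 0), (240, 243, 0), (240, 242, 0), (240, 243, 0), (233, 237, 0), (169, 175, 0), (41, 41, 36), (43, 44, 44), (109, 100, 29), (220, 209, 0), (238, 242, 0), (240, 243, 0), (240, 242, 0), (239, 243, 0), (239, 242, 21), (239, 239, 165), (240, 238, 235), (240, 241, 237), (239, 242, 239)]
470 [(149, 15, 7), (138, 33, 12), (83, 64, 5), (97, 79, 5), (175, 168, 0), (239, 242, 0), (240, 243, 0), (240, 243, 0), (239, 242, 0), (230, 230, 0), (159, 124, 0), (123, 112, 12), (41, 41, 40), (39, 35, 37), (112, 113, 32), (216, 222, 0), (239, 242, 0), (240, 242, 0), (239, 241, 0), (239, 242, 0), (240, 242, 36), (239, 241, 184), (239, 242, 244), (239, 243, 245), (239, 242, 244)]
488 [(238, 33, 18), (199, 47, 13), (79, 58, 0), (96, 78, 5), (175, 170, 0), (238, 241, 0), (240, 242, 0), (240, 242, 0), (239, 242, 0), (238, 241, 0), (232, 236, 0), (169, 174, 0), (36, 33, 36), (37, 37, 36), (107, 93, 28), (215, 193, 0), (239, 230, 0), (240, 242, 0), (238, 241, 0), (238, 241, 0), (239, 241, 35), (238, 241, 184), (2
[... 472 characters left out ...]
16)), (207, (243, 32, 18)), (208, (240, 20, 6)), (209, (242, 27, 14)), (210, (242, 27, 14)), (211, (235, 99, 95)), (212, (176, 189, 185)), (213, (176, 188, 187)), (214, (174, 186, 184))]
scene tip [(94.4, 100.2), (97.1, 96.9)]
red [317, 183, 97, 67, 3531] [371.4, 214.9] [(24.7, 138.1), (35.6, 125.9)]
red [281, 223, 70, 64, 2108] [312.2, 257.3] [(28.0, 89.3), (38.8, 78.1)]
red [416, 313, 36, 47, 461] [439.6, 337.0] [(114.0, 96.0), (122.9, 84.7)]
yellow [330, 234, 85, 66, 1225] [373.1, 264.2] [(53.4, 109.9), (63.6, 98.3)]
initial scene red [334, 278, 9, 12, 31] [339.4, 283.8] [(113.7, 96.0), (122.7, 84.7)]
initial scene yellow [291, 265, 27, 20, 100] [303.6, 273.9] [(44.6, 61.4), (55.0, 50.8)]
```

```bash
python3 - <<'E'
from h import *
s=readout.state()
for n,px,z in(("line",(488,219.5),72),("p edge1",(488,211),72),("p edge2",(488,227.8),72),("tab",(505,203.4),58),("tab e1",(505,195.6),58),("tab e2",(505,211),58)): print(n,G(onz('wrist',px,z,s)))
E
```

```text
line (93.1, 100.7)
p edge1 (92.3, 104.8)
p edge2 (93.9, 96.7)
tab (109.1, 103.7)
tab e1 (108.3, 107.7)
tab e2 (110.0, 99.8)
```

Emit:
{"name": "carry_out", "arguments": {
  "motion": [
    [[-0.15,0,0],[0,0,0]],
    [[-0.3,0,0],[0,0,0]],
    [[-0.3,0,0],[0,0,0]],
    [[-0.3,0,0],[0,0,0]],
    [[-0.3,0,0],[0,0,0]]
  ]
}}

```text
clock: 10.92
ee_pos: [566.0, -35.0, 70.0]
ee_rot: [0.481, -0.518, 0.519, -0.481]
wrist_force: [5.7, -1.7, 3.5]
width: 29.5
```

```bash
python3 - <<'E'
from h import *
s=readout.state()
im=camera('wrist');cv2.imwrite('pics/p.png',im[:,:,::-1])
print(s['ee_pos'],G(s['ee_pos']),s['width'],s['wrist_force'])
for c in(488,):print([(r,tuple(int(v) for v in im[r,c])) for r in range(207,232)])
print([(r,tuple(int(v) for v in im[r,503])) for r in range(196,224)])
h=cv2.resize(im[150:300,380:560,::-1],None,fx=4,fy=4,interpolation=cv2.INTER_CUBIC);cv2.imwrite('pics/p2.png',h)
E
```

```text
[565.96315643 -34.99037152  70.0181366 ] (-1.5, 74.9) 29.46424807956943 [ 5.71315582 -1.74020554  3.52982395]
[(207, (238, 33, 20)), (208, (196, 50, 13)), (209, (85, 61, 0)), (210, (98, 78, 0)), (211, (176, 172, 0)), (212, (239, 242, 0)), (213, (239, 242, 0)), (214, (239, 242, 0)), (215, (238, 242, 0)), (216, (238, 240, 0)), (217, (228, 225, 0)), (218, (100, 79, 14)), (219, (34, 35, 34)), (220, (40, 38, 38)), (221, (105, 108, 20)), (222, (216, 220, 0)), (223, (239, 241, 0)), (224, (239, 242, 0)), (225, (239, 242, 0)), (226, (239, 241, 0)), (227, (238, 241, 26)), (228, (240, 242, 185)), (229, (239, 241, 244)), (230, (238, 241, 244)), (231, (238, 241, 244))]
[(196, (238, 241, 243)), (197, (237, 239, 241)), (198, (231, 233, 233)), (199, (214, 207, 196)), (200, (100, 42, 41)), (201, (154, 15, 8)), (202, (242, 24, 4)), (203, (241, 25, 10)), (204, (242, 32, 20)), (205, (241, 25, 15)), (206, (241, 25, 6)), (207, (240, 20, 5)), (208, (242, 26, 10)), (209, (242, 27, 15)), (210, (242, 26, 15)), (211, (241, 24, 10)), (212, (241, 19, 1)), (213, (241, 25, 14)), (214, (242, 24, 14)), (215, (242, 26, 15)), (216, (237, 52, 46)), (217, (207, 135, 126)), (218, (175, 190, 184)), (219, (180, 192, 189)), (220, (180, 193, 186)), (221, (179, 191, 185)), (222, (179, 191, 189)), (223, (180, 192, 189))]
```

View pics/p2.png

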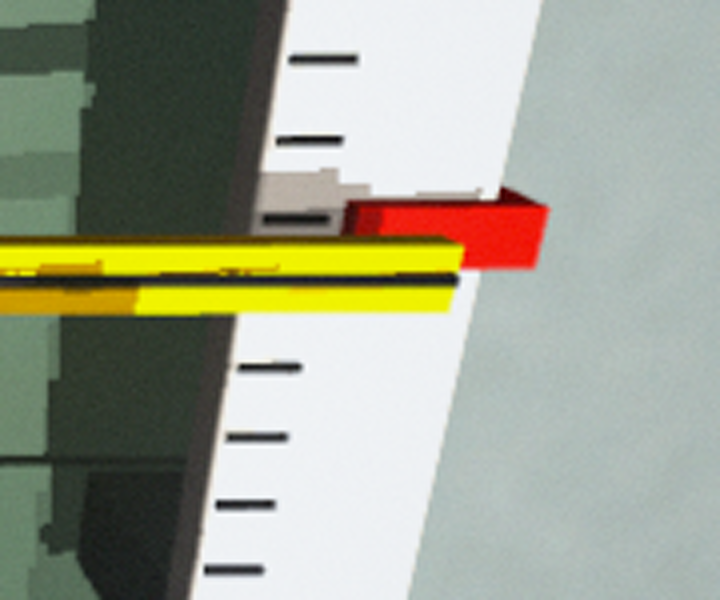

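```bash
python3 - <<'E'
from h import *
s=readout.state()
for n,px,z in(("line",(488,219.5),72),("tab",(503,209),58),("tab e1",(503,201.2),58),("tab e2",(503,216.8),58)): print(n,G(onz('wrist',px,z,s)))
i=cv2.imread('pics/p.png')[:,:,::-1].copy()
for st,ce,m in blobs(hue(i,"red"),2000):
    x,y,w,h=st[:4];print("lamp lens",st,[G(onz('wrist',p,z,s)) for p,z in(((x,y+h),34),((x+w,y+h),34),((x,y),34),((x+w,y),34))])
print(s['dq'].round(3))
t=camera('top');cv2.imwrite('pics/q.png',cv2.resize(t[90:210,200:430,::-1],None,fx=3,fy=3,interpolation=cv2.INTER_CUBIC))
E
```

```text
line (93.1, 103.6)
tab (108.8, 103.8)
tab e1 (107.9, 107.8)
tab e2 (109.6, 99.7)
lamp lens [240, 23, 73, 161, 10872] [(-22.1, 110.2), (18.0, 110.2), (-19.3, 189.1), (15.4, 189.0)]
[ 0.003  0.002  0.001  0.001 -0.     0.002  0.002]
```

View pics/q.png

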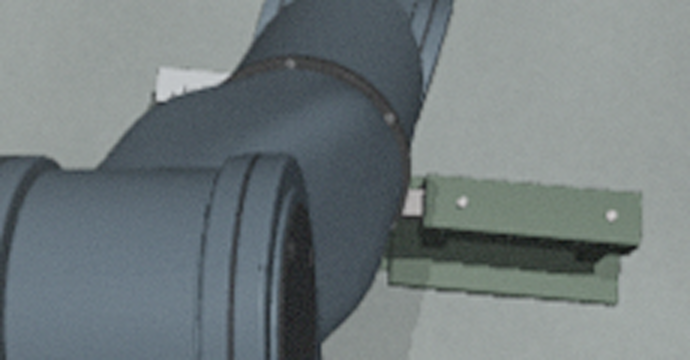

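Emit:
{"name": "carry_out", "arguments": {
  "motion": [
    [[0,0,0],[0,0,0]],
    [[0,0,0],[0,0,0]],
    [[0,0,0],[0,0,0]],
    [[0,0,0],[0,0,0]]
  ]
}}

```text
clock: 11.35
ee_pos: [565.9, -35.0, 70.0]
ee_rot: [0.481, -0.518, 0.519, -0.481]
wrist_force: [4.9, -2.5, 2.5]
width: 29.7
```

```bash
python3 -c "
from h import *
from station import workorder
s=readout.state();print(G(s['ee_pos']),s['width'],s['wrist_force']);print(workorder.job_done())"
```

```text
(-1.6, 74.9) 29.6506301431936 [ 4.85459148 -2.50611152  2.50388441]
the job is handed in; nothing more can be done
None
```

I laid the right-hand red lamp lens-up in the tray and let go of it. Then I pinched the gauge head with the button in, drew the arm out about 50 mm to the red tab, and handed the job in at about 11.4 s, still holding it there.

**Last checks, all from the wrist camera and the arm's own readings:**
- **Pointer:** the centre line was at gauge y = 103.6 mm and the tab's centre at 103.8 mm, so about 0.2 mm apart. The arm was at rest.
- **Pinch:** the opening was 29.7 mm at a 40 N grip setting, which matches the button being flush.
- **Lamp:** it lay about 2 mm off the tray centre in x and under 1 mm off in y. It was flat and lengthwise, with the fingertips some 36 mm above it.

**Checks that disagreed or were missing:**
- The scene camera read y about 2.5 mm lower than the wrist camera for the pointer at home. I took that as calibration bias and relied on the wrist camera's pointer-to-tab difference.
- The arm blocked the top camera's view of the scale at the end, so I had no second view of the final alignment. The top camera's earlier reading of the tab agreed with the wrist camera to about 1 mm.
- I did not re-measure the amber lamp or the other loose parts at the end. No move I made went near them.

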